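Set the missing place on the hotel water tray

ROBOT

A 6-joint arm with a two-finger parallel gripper is mounted at the origin on the work surface. World frame = base frame: x ahead of the robot, y to its left, z up, the work surface at z = 0. Lengths are in m, angles in rad, forces in N, time in s.
With the tool pointing down it reaches from about 0.35 to 0.775 m from the base axis. Payload 5.5 kg.
Tool frame: the origin (TCP) lies between the finger pads; the fingertips stand 22 mm ahead of it and the grasp point (between the pads) lies 3 mm ahead of it; z points along the fingers, y is the line along which they close (so a half turn about z gives the same grasp; the last joint's range is limited). The gripper opens to 85 mm and grips with 20 to 120 N. Pads are 22 mm wide; open, the fingers measure 114 mm over their backs; the gripper's body (76 mm by 85 mm) begins 54 mm behind the grasp point. The pads swing forward as they close: fully open they stand 13 mm farther back than shut.
Start: joints at [0.966, 0.313, 0.046, 1.304, 0, 1.431], TCP at [0.258, 0.514, 0.253] pointing down, gripper open.
Joint ranges: [-2.76, 2.76], [-0.86, 1.69], [-1.03, 1.26], [-2.2, 2.34], [-1.47, 1.5], [-3.14, 3.14]. Speed limits (rad/s): [2.57, 2.57, 3.14, 3.14, 3.14, 3.14].

INTERFACE

Orientations are given as a unit quaternion [w, x, y, z].
In Python, from workcell import env gives the robot as it stands.
- The arm moves only by the shell command python3 nudge.py 'ROWS' [OPENING] [FORCE]. ROWS is a JSON list of rows, 1 to 8 of them, each of 6 numbers: dx, dy, dz in m, then a rotation vector rx, ry, rz in rad; each row is the pose to reach, as a shift and turn from the pose commanded when the command began, along the tool's axes at that moment; what a row does not reach only later rows make up. A row lasts 1/8 s, in which the tool goes at most 0.0625 m and 0.188 rad, less where a joint would pass 70% of its speed; a pose out of reach is approached as far as the arm can. OPENING is the finger opening in m, set as the command begins (- or left out keeps the last). The fingers move at their own pace and stop on an object; FORCE is the grip in N (left out, the last holds). Time passes only in rows, so rows that do not move let the fingers close. It prints the time, the measured TCP pose, the force, the opening and the grip force at its end.
- env.get_state(): the state, without advancing time (a new reading comes with each control period).
- env.read_camera(name): name is "scene" or "top" or "wrist"; returns a dict with "image" (384x512x3 uint8, red, green, blue), "K" (3x3 intrinsics, pixels), "R" (3x3) and "t" (3): a world point X has camera coordinates R X + t. Camera axes: x right, y down, z forward; pixel columns grow to the right and rows downward; lengths in m; the calibration is good to about 2 mm. A picture is of the moment at which its call begins. There is no depth.
- env.hand_in(): hands the job in; it is judged then, once.
The state is a dict: "clock": time; "joint_pos": joint angles; "qvel": joint speeds; "tau": joint torques, N m; "tcp_pos": TCP position; "orientation": TCP orientation; "wrist_force": force on the tool from outside, world axes, zero at the start; "ft_torque": the same for the moment, N m; "finger_gap": finger opening in m; "grip_force": force on a finger pad.
Only numpy, scipy, OpenCV 4.12 (cv2) and the standard library are available. Lean on these libraries where they do the work, as an engineer would, in place of code of your own. Each camera call takes 0.05 s, during which the arm holds its last target. There are 200 camera calls.

TASK

Finish the water tray: take the top board, and only that one, from the caddy and lay it flat and square on the bare mat, centred like its neighbours. Then pick up the fallen bottle and gently stand it upright on the far half of that board, in line with the other bottles; leave the other boards in the caddy and do not disturb the finished settings.

Things in the scene. Friction and masses are not known exactly. Their poses are not given: they have to be found in the camera images.
- caddy: Fixed dark-wood trough holding 4 boards stacked flat, long side along x. Base 172 (x) by 84 mm; floor 8 mm up. Cheeks 150 mm long, 70 mm apart inside, 7 thick, tops 54 mm up, 10 mm above the stack: no room for fingers beside the boards. Ends (x +-79 to +-86 mm) have only lips 20 mm high, over which upper boards slide out. Origin: centre of underside; +x roughly away from the robot
- board_1: The topmost board of the stack in the caddy (its top face 44 mm above the console): wooden serving board, a plain flat slab 150 mm (x) by 66 mm (y) by 9 mm (z), about 70 g, origin at the centre of its underside. It slides on the board below with ordinary wood friction; its weight is the only thing that holds it down.
- board_2: Second board of the stack, directly under board_1: wooden serving board, a plain flat slab 150 mm (x) by 66 mm (y) by 9 mm (z), about 70 g, origin at the centre of its underside.
- board_3: Third board of the stack: wooden serving board, a plain flat slab 150 mm (x) by 66 mm (y) by 9 mm (z), about 70 g, origin at the centre of its underside.
- board_4: Lowest board of the stack, on the caddy's floor between its lips: wooden serving board, a plain flat slab 150 mm (x) by 66 mm (y) by 9 mm (z), about 70 g, origin at the centre of its underside.
- mat_bare: The empty one of three grey mats (any of the three), 172 (x) by 86 by 2 mm, 120 mm apart side by side, fixed in a shallow black tray 200 by 372 mm, rim 14 mm high. Origin: centre of underside, 5 mm above the console; +x roughly away from the robot. On each mat a board lies along x, centres together; its bottle stands on the board's far (+x) half, 40 mm from the centre
- bottle: The bottle that has fallen over: it lies on the console between caddy and tray, cap end roughly to the robot's right. Aluminium bottle, about 0.28 kg: 60 mm across from base to 98 mm up, straight neck 29 mm across from 126 to 158 mm up, cap 31 mm across up to 178 mm. Origin at the centre of its base, +z from base to cap.
- bottle_neck (a point): Point on the axis of the fallen bottle in the middle of its straight neck, 145 mm from the base; axes as the bottle's.
- board_left: Board of a finished setting, on another mat, to be left alone: wooden serving board, a plain flat slab 150 mm (x) by 66 mm (y) by 9 mm (z), about 70 g, origin at the centre of its underside.
- bottle_left: Bottle of that finished setting, standing upright on its board's far half, 40 mm from the mat's centre. Same as the fallen one. Leave alone. Origin at the centre of its base.
- tumbler_left: Upturned glass tumbler of that setting on the board's near half, 38 mm from the mat's centre, 60 mm across and 85 mm high. Leave alone. Origin at its underside.
- board_right: Board of a finished setting, on another mat, to be left alone: wooden serving board, a plain flat slab 150 mm (x) by 66 mm (y) by 9 mm (z), about 70 g, origin at the centre of its underside.
- bottle_right: Bottle of that finished setting, standing upright on its board's far half, 40 mm from the mat's centre. Same as the fallen one. Leave alone. Origin at the centre of its base.
- tumbler_right: Upturned glass tumbler of that setting on the board's near half, 38 mm from the mat's centre, 60 mm across and 85 mm high. Leave alone. Origin at its underside.

How it is judged:
On the way, in this order (a step that is already met when the one before it is completed fails the run):
1. the top board lies flat and square on the bare mat, let go (horizontal distance between board_1 and mat_bare below 0.015 m and angle between the x axis of board_1 and the x axis of mat_bare, either way round below 0.12 rad and angle between board_1's own z axis and vertical below 0.05 rad and z of board_1 in the frame of mat_bare between -0.002 and 0.006 m and contact force between the fingers and board_1 below 0.3 N), for 0.2 s.
2. the bottle stands upright on the far half of that board (angle between bottle's own z axis and vertical below 0.06 rad and x of bottle in the frame of mat_bare between 0.018 and 0.062 m and y of bottle in the frame of mat_bare between -0.018 and 0.018 m and z of bottle in the frame of mat_bare between 0.008 and 0.015 m), for 0.2 s.
At the end, for the whole second after the job is handed in: Board 1 flat on the bare mat, centred within 15 mm, square within 7 deg; the bottle upright on it (3.4 deg), 18 to 62 mm beyond the mat centre (+x), within 18 mm of its centre line; both at rest. Boards 2 to 4 still stacked in the caddy, within 20 mm of its middle (all of step 2 and horizontal distance between board_1 and mat_bare below 0.015 m and angle between the x axis of board_1 and the x axis of mat_bare, either way round below 0.12 rad and angle between board_1's own z axis and vertical below 0.05 rad and z of board_1 in the frame of mat_bare between -0.002 and 0.006 m and x of board_2 in the frame of caddy between -0.02 and 0.02 m and angle between each of board_2, board_3, board_4's own z axis and vertical below 0.06 rad and z of board_2 in the frame of caddy between 0.022 and 0.03 m and x of board_3 in the frame of caddy between -0.02 and 0.02 m and z of board_3 in the frame of caddy between 0.013 and 0.021 m and x of board_4 in the frame of caddy between -0.02 and 0.02 m and z of board_4 in the frame of caddy between 0.004 and 0.012 m and linear speed of each of board_1, bottle below 0.02 m/s and angular speed of bottle below 0.2 rad/s); the robot touches nothing.
It fails at once if a finished setting is disturbed: a bottle, tumbler or board of it moved by 15 mm or tipped (distance of any of bottle_left, bottle_right, tumbler_left, tumbler_right, board_left, board_right from where it was at the start of the episode above 0.015 m or angle between any of bottle_left, bottle_right, tumbler_left, tumbler_right, board_left, board_right's own z axis and vertical above 0.25 rad).
It fails at once if the bottle is set down or pressed hard on the board (over 60 N) (contact force between bottle and board_1 above 60 N).
It fails at once if a second board is pulled out of the caddy (horizontal distance between any of board_2, board_3, board_4 and caddy above 0.05 m).
It also fails if it takes over 72 s, if anything falls off the work surface, if the arm or the gripper's body presses on something with over 40 N, if the wrist force passes 120 N, or if a joint passes its speed limit or range.

## Working session

There is one attempt and no reset: what is moved stays moved. The work goes in short steps, Python scripts to look and compute and a shell command to move; the robot and the scene stay as the last step left them, time stands still between calls to the robot, and variables do not carry over. Pictures are saved under pics/ and viewed, at most 10 in all, crops included, and the job is handed in when it is done.

```bash
ls; mkdir -p pics; python3 - <<'E'
from workcell import env
import cv2
for n in ["scene","top"]:
    c=env.read_camera(n); cv2.imwrite(f"pics/{n}0.png",c["image"][:,:,::-1]); print(n,c["K"].tolist(),c["R"].round(4).tolist(),c["t"].round(4).tolist())
print(env.get_state())
E
```

```text
nudge.py
pics
workcell.py
scene [[409.6807013797684, 0.0, 260.4093119449919], [0.0, 409.6807013797684, 188.14562395034133], [0.0, 0.0, 1.0]] [[0.7235, 0.6902, 0.0134], [0.5552, -0.5702, -0.6055], [-0.4103, 0.4455, -0.7958]] [-0.3791, -0.2551, 1.3407]
top [[462.9720022896221, 0.0, 251.55021412729275], [0.0, 462.9720022896221, 187.02810134305273], [0.0, 0.0, 1.0]] [[0.0147, -0.9999, 0.0026], [-0.9805, -0.0149, -0.1959], [0.1959, 0.0003, -0.9806]] [-0.0128, 0.5448, 1.2779]
{'clock': 0.1, 'joint_pos': array([9.66383597e-01, 3.13916773e-01, 4.51114306e-02, 1.30361787e+00,
       1.73249052e-05, 1.43120112e+00]), 'qvel': array([-0.00122615, -0.00263776,  0.00259156,  0.0017679 , -0.00090885,
        0.00096345]), 'tau': array([ 2.91434189e-03, -4.81725025e+01,  2.99244618e+01,  1.27468945e-02,
       -6.03873900e-05,  1.64893942e-05]), 'tcp_pos': array([0.25751155, 0.51364666, 0.25251058]), 'orientation': array([-3.03743134e-04,  2.30322119e-01,  9.73114104e-01, -7.54656624e-04]), 'wrist_force': array([-0.41410789, -0.19371026, -0.52609606]), 'ft_torque': array([ 0.04585933, -0.00203297, -0.02763342]), 'grip_force': 0.0, 'finger_gap': 0.08515981755729556}
```
View pics/scene0.png

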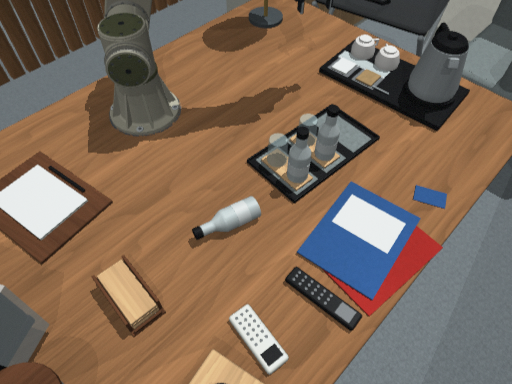

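View pics/top0.png

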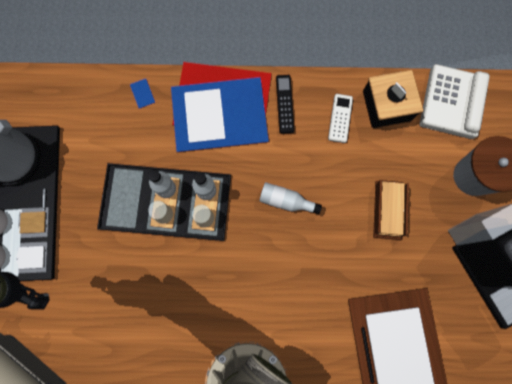

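The scene view shows the caddy at about (128,295), the fallen bottle at (228,217) and the tray at (313,150). In the top view the bare mat is the leftmost at about (125,197), with the settings at (165,200) and (204,205). The bottle runs from its base at (264,192) to its cap at (320,210), and the caddy is at (392,210). Next I'll measure these.

```bash
cat > h.py <<'E'
import numpy as np, cv2
from workcell import env
def cast(c,p,z):
    C=-c["R"].T@c["t"]; d=c["R"].T@np.linalg.solve(c["K"],[p[0],p[1],1.]); return (C+d*(z-C[2])/d[2])
def proj(c,X):
    v=c["K"]@(c["R"]@np.array(X)+c["t"]); return v[:2]/v[2]
def tri(cs,ps):
    A=[];b=[]
    for c,p in zip(cs,ps):
        C=-c["R"].T@c["t"]; d=c["R"].T@np.linalg.solve(c["K"],[p[0],p[1],1.]); d/=np.linalg.norm(d)
        P=np.eye(3)-np.outer(d,d); A.append(P); b.append(P@C)
    return np.linalg.lstsq(np.vstack(A),np.hstack(b),rcond=None)[0]
def big(m,roi):
    x0,y0,x1,y1=roi; k=np.zeros(m.shape[:2],np.uint8); k[y0:y1,x0:x1]=m[y0:y1,x0:x1]
    n,l,s,ce=cv2.connectedComponentsWithStats(k); i=1+np.argmax(s[1:,4]); 
    return (l==i).astype(np.uint8)
def rect(m):
    c=max(cv2.findContours(m,0,1)[0],key=cv2.contourArea); return cv2.minAreaRect(c)
E
python3 - <<'E'
from h import *
T=env.read_camera("top"); I=T["image"]; 
for p in [(392,209),(378,209),(365,209),(404,220),(125,197),(285,196),(318,209),(103,200),(280,220),(166,183),(109,165)]: print(p,I[p[1],p[0]],cast(T,p,0).round(3))
v=[I[92*2:236,60:62].mean()]
a=cv2.resize(I[155:250,90:245],None,fx=5,fy=5,interpolation=cv2.INTER_CUBIC)
b=cv2.resize(I[170:250,250:420],None,fx=4.5,fy=4.5,interpolation=cv2.INTER_CUBIC)
cv2.imwrite("pics/a.png",a[:,:,::-1]);cv2.imwrite("pics/b.png",b[:,:,::-1])
E
```

```text
(392, 209) [226 178 118] [ 0.496 -0.423  0.   ]
(378, 209) [59 32 19] [ 0.495 -0.381  0.   ]
(365, 209) [169 108  60] [ 0.494 -0.342  0.   ]
(404, 220) [88 63 41] [ 0.463 -0.457  0.   ]
(125, 197) [125 134 137] [0.52  0.372 0.   ]
(285, 196) [205 213 218] [ 0.53  -0.105  0.   ]
(318, 209) [27 28 30] [ 0.492 -0.203  0.   ]
(103, 200) [17 16 18] [0.51  0.437 0.   ]
(280, 220) [147  93  51] [ 0.458 -0.09   0.   ]
(166, 183) [100 105 108] [0.564 0.252 0.   ]
(109, 165) [18 18 18] [0.617 0.427 0.   ]
```

View pics/a.png

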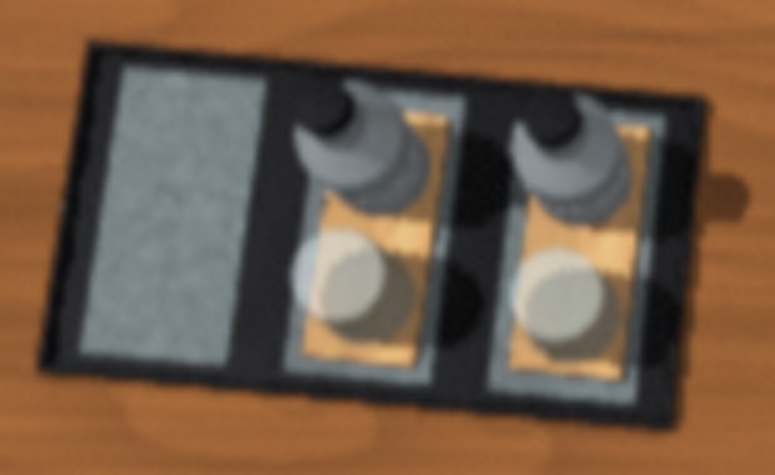

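View pics/b.png

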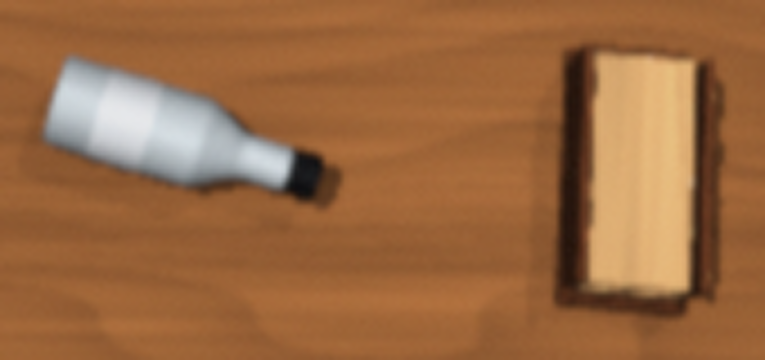

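The crops show the bare mat as a clean grey rectangle with full-image corners near (115,168) and (137,228). The board top spans about (380,181) to (406,235), and the bottle axis runs from (262,192) to (320,209).

```bash
python3 - <<'E'
from h import *
T=env.read_camera("top"); S=env.read_camera("scene"); I=T["image"].astype(int)
def quad(m,c,z,name):
    r=rect(m); P=np.array([cast(c,p,z) for p in cv2.boxPoints(r)])
    e=[P[1]-P[0],P[2]-P[1]]; l=max(e,key=np.linalg.norm); l=l if l[0]>0 else -l
    print(name,"ctr",P.mean(0).round(4),"sides",[np.linalg.norm(x).round(4) for x in e],"yaw",np.arctan2(l[1],l[0]).round(4))
g=(abs(I[:,:,0]-I[:,:,2])<30)&(I.sum(2)>270)
quad(big(g.astype(np.uint8),(104,160,146,235)),T,.007,"mat")
w=(I[:,:,0]>185)&(I[:,:,2]>75)
m=big(w.astype(np.uint8),(370,175,415,245)); quad(m,T,.044,"board")
# caddy: dark
d=(I[:,:,0]<110); quad(big((d|w).astype(np.uint8),(370,175,415,245)),T,.03,"caddy~")
# fitted settings boards as check
# bottle
def line(c,roi):
    J=c["image"].astype(int)
    m=((J[:,:,2]>J[:,:,0]-8)).astype(np.uint8); m=big(m,roi); ys,xs=np.nonzero(m); P=np.c_[xs,ys].astype(float)
    ce=P.mean(0); u=np.linalg.svd(P-ce,full_matrices=0)[2][0]; t=(P-ce)@u; s=((P-ce)@[-u[1],u[0]])
    mids=[]
    for k in np.arange(t.min()+2,t.max()-1,2):
        q=s[(abs(t-k)<1.5)]; mids.append((k,(q.max()+q.min())/2,np.ptp(q)))
    return m,ce,u,t.min(),t.max(),np.array(mids)
R={}
for n,c,roi in (("top",T,(250,175,330,225)),("scene",S,(185,185,270,250))):
    m,ce,u,a,b,mi=line(c,roi); print(n,ce.round(1),u.round(3),a.round(1),b.round(1)); print(mi[:,1:].round(1).T.tolist())
    f=np.polyfit(mi[:,0],mi[:,1],1); R[n]=[ce+u*k+np.array([-u[1],u[0]])*np.polyval(f,k) for k in (a,b)]
    if n=="top": print([cast(c,p,.03).round(4) for p in R[n]])
    else: print("scene",[cast(c,p,.03).round(4) for p in R[n]])
E
```

```text
mat ctr [0.5169 0.3726 0.007 ] sides [np.float64(0.1751), np.float64(0.0881)] yaw -0.0624
board ctr [ 0.4923 -0.4101  0.044 ] sides [np.float64(0.1501), np.float64(0.0628)] yaw -0.0742
caddy~ ctr [ 0.4886 -0.4124  0.03  ] sides [np.float64(0.1748), np.float64(0.1066)] yaw -0.0763
top [286.2 199.1] [0.956 0.294] -25.6 34.9
[[-0.2, -0.0, -0.0, 0.1, -0.0, -0.0, 0.1, 0.1, 0.0, -0.1, 0.1, 0.2, 0.0, -0.1, -0.1, 0.0, 0.0, 0.1, -0.4, -0.5, -0.1, -0.1, 0.0, -0.1, 0.1, 0.2, 0.2, -0.1, -0.0], [18.4, 18.7, 18.7, 18.7, 18.3, 19.0, 19.0, 19.0, 19.3, 19.0, 18.7, 18.7, 19.0, 18.7, 18.7, 18.7, 18.0, 16.8, 14.6, 13.6, 11.7, 10.4, 9.1, 8.9, 8.5, 8.5, 7.9, 7.3, 7.3]]
[array([ 0.5368, -0.0346,  0.03  ]), array([ 0.4868, -0.2031,  0.03  ])]
scene [230.2 217.4] [-0.907  0.421] -30.5 39.8
[[-0.1, 0.4, 0.1, -0.2, 0.2, 0.1, -0.2, -0.2, -0.0, 0.1, 0.0, -0.0, -0.1, -0.1, -0.2, -0.0, 0.1, 0.1, 0.0, -0.0, -0.3, -0.3, 0.0, -0.0, 0.2, 0.1, 0.0, -0.0, -0.1, 0.1, 0.0, 0.1, 0.1, 0.3], [19.7, 20.5, 21.1, 21.5, 21.5, 21.4, 21.9, 21.9, 21.5, 21.9, 21.9, 21.9, 21.9, 22.0, 21.9, 21.5, 21.9, 21.9, 22.0, 21.9, 19.7, 17.9, 16.1, 12.5, 11.2, 10.3, 10.3, 10.3, 10.3, 9.8, 9.8, 10.3, 10.3, 10.8]]
scene [array([ 0.5413, -0.0285,  0.03  ]), array([ 0.4892, -0.2048,  0.03  ])]
```

```bash
cat >> h.py <<'E'
from scipy.spatial.transform import Rotation as Ro
def delta(p,zdir,ydir):
    """shift/turn in tool axes to reach TCP p, tool z along zdir, y along ydir"""
    s=env.get_state(); q=s["orientation"]; R0=Ro.from_quat([q[1],q[2],q[3],q[0]])
    z=np.array(zdir,float);z/=np.linalg.norm(z); y=np.array(ydir,float); y-=y@z*z; y/=np.linalg.norm(y)
    R1=Ro.from_matrix(np.c_[np.cross(y,z),y,z])
    d=R0.inv().apply(np.array(p)-s["tcp_pos"]); r=(R0.inv()*R1).as_rotvec()
    print("delta",d.round(4).tolist(),"rot",r.round(4).tolist(),"rows",max(np.linalg.norm(d)/.0625,np.linalg.norm(r)/.188).round(1),
      "j",s["joint_pos"].round(2),"F",s["wrist_force"].round(1),"t",round(s["clock"],2))
E
python3 -c "
from h import *
delta([.593,-.416,.26],[0,0,-1],[.0744,.997,0])"
```

```text
delta [-0.7166, -0.6808, -0.0067] rot [-0.0007, -0.0003, -0.3904] rows 15.8 j [0.97 0.31 0.05 1.3  0.   1.43] F [-0.6  0.1  0.4] t 0.25
```

```bash
python3 nudge.py '[[-0.045,-0.0425,-0.007,0,0,-0.025],[-0.09,-0.085,-0.007,0,0,-0.05],[-0.135,-0.1275,-0.007,0,0,-0.075],[-0.18,-0.17,-0.007,0,0,-0.1],[-0.225,-0.2125,-0.007,0,0,-0.125],[-0.27,-0.255,-0.007,0,0,-0.15],[-0.315,-0.2975,-0.007,0,0,-0.175],[-0.36,-0.34,-0.007,0,0,-0.2]]' 0 30; python3 -c "
from h import *
delta([.593,-.416,.15],[0,0,-1],[.0744,.997,0])"
```

```text
clock: 1.25
tcp_pos: [0.4275, 0.0468, 0.2605]
orientation: [0.0, 0.132, 0.991, 0.0]
wrist_force: [1.1, 0.2, -0.3]
finger_gap: -0.0002
grip_force: 0.0
delta [-0.2804, -0.4036, 0.1106] rot [0.0004, 0.001, -0.1895] rows 8.1 j [-0.08  0.03 -0.28  1.26  0.    0.19] F [ 1.1  0.2 -0.3] t 1.25
```

```bash
python3 nudge.py '[[-0.28,-0.404,0.11,0,0,-0.19],[-0.28,-0.404,0.11,0,0,-0.19],[-0.28,-0.404,0.11,0,0,-0.19],[-0.28,-0.404,0.11,0,0,-0.19],[-0.28,-0.404,0.11,0,0,-0.19],[-0.28,-0.404,0.11,0,0,-0.19],[-0.28,-0.404,0.11,0,0,-0.19],[-0.28,-0.404,0.11,0,0,-0.19]]'; python3 -c "
from h import *
delta([.593,-.416,.0615],[0,0,-1],[.0744,.997,0])"
```

```text
clock: 2.25
tcp_pos: [0.5884, -0.4059, 0.1521]
orientation: [0.0, 0.037, 0.999, 0.0]
wrist_force: [1.0, -0.7, 0.5]
finger_gap: -0.0003
grip_force: 0.0
delta [-0.0053, -0.0097, 0.0906] rot [0.0001, 0.0002, -0.0005] rows 1.5 j [-0.72  0.63  0.3   1.24  0.   -0.64] F [ 1.  -0.7  0.5] t 2.25
```

```bash
python3 nudge.py '[[-0.0025,-0.0005,0.03,0,0,0],[-0.0025,-0.0005,0.06,0,0,0],[-0.0025,-0.0005,0.06,0,0,0]]'; python3 - <<'E'
from h import *
delta([.593,-.416,.0615],[0,0,-1],[.0744,.997,0])
for n in ["wrist","top"]:
    c=env.read_camera(n); I=c["image"]
    if n=="top": I=cv2.resize(I[160:260,350:440],None,fx=4,fy=4)
    cv2.imwrite(f"pics/{n}1.png",I[:,:,::-1])
a=cv2.imread("pics/wrist1.png");b=cv2.imread("pics/top1.png")
a=cv2.resize(a,(400,300));b=cv2.resize(b,(360,400)); o=np.zeros((400,760,3),np.uint8);o[:300,:400]=a;o[:,400:]=b;cv2.imwrite("pics/c1.png",o)
E
```

```text
clock: 2.62
tcp_pos: [0.5885, -0.4032, 0.0891]
orientation: [-0.003, 0.038, 0.999, 0.002]
wrist_force: [-0.3, 0.5, -0.0]
finger_gap: 0.0
grip_force: 0.0
delta [-0.0056, -0.0125, 0.0275] rot [0.0043, -0.0056, -0.0006] rows 0.5 j [-0.71  0.67  0.2   1.12  0.   -0.64] F [-0.3  0.5 -0. ] t 2.62
```

View pics/c1.png

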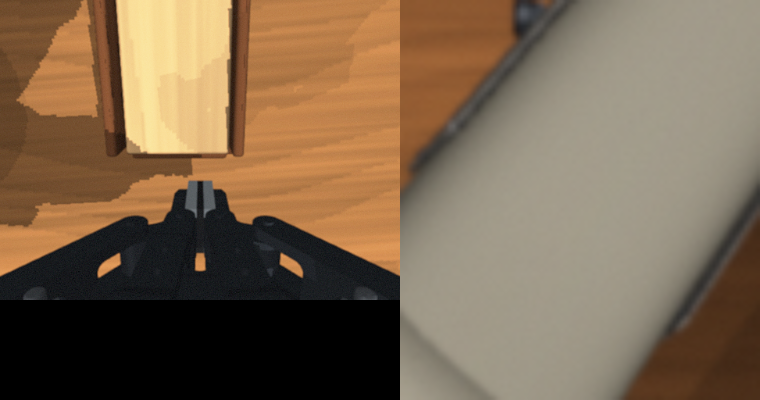

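The wrist view shows the closed fingers at (200,185) just beyond the board's far end, whose edge runs (125–230,155). They sit about 12 mm off the centre line, which matches the measured offset.

```bash
python3 nudge.py '[[-0.0055,-0.0125,0,0,0,0],[-0.0055,-0.0125,0.024,0,0,0],[-0.0055,-0.0125,0.024,0,0,0],[-0.0055,-0.0125,0.024,0,0,0]]'; python3 - <<'E'
from h import *
delta([.593,-.416,.0605],[0,0,-1],[.0744,.997,0])
c=env.read_camera("wrist"); I=c["image"].astype(int)
w=(I[:,:,0]>210)&(I[:,:,2]>75); m=big(w.astype(np.uint8),(100,0,350,230))
# far edge row and left/right columns in row 150
ys,xs=np.nonzero(m); print(ys.max(), [ (r,xs[ys==r].min(),xs[ys==r].max()) for r in (60,100,130)])
C=-c["R"].T@c["t"]
for r in (60,100,130):
    l,h=cast(c,(xs[ys==r].min(),r),.044),cast(c,(xs[ys==r].max(),r),.044); print(l.round(4),h.round(4))
print(cast(c,(np.median(xs[ys==ys.max()-2]),ys.max()),.044))
print([cast(c,(xs[ys==r].mean(),r),.044).round(4) for r in (20,60,100)])
E
```

```text
clock: 3.22
tcp_pos: [0.5956, -0.4177, 0.0706]
orientation: [0.001, 0.037, 0.999, -0.001]
wrist_force: [0.3, -1.0, 0.2]
finger_gap: -0.0
grip_force: 0.0
delta [0.0027, 0.0015, 0.0101] rot [-0.0011, 0.0016, 0.0] rows 0.2 j [-0.72  0.7   0.22  1.09  0.   -0.65] F [ 0.3 -1.   0.2] t 3.23
188 [(60, np.int64(175), np.int64(329)), (100, np.int64(178), np.int64(330)), (130, np.int64(180), np.int64(325))]
[ 0.5131 -0.4423  0.044 ] [ 0.5177 -0.3809  0.044 ]
[ 0.5285 -0.4431  0.044 ] [ 0.5332 -0.3808  0.044 ]
[ 0.5407 -0.4439  0.044 ] [ 0.5453 -0.3831  0.044 ]
[ 0.56813184 -0.414611    0.044     ]
[array([ 0.5009, -0.4099,  0.044 ]), array([ 0.5154, -0.4116,  0.044 ]), array([ 0.5309, -0.412 ,  0.044 ])]
```

```bash
python3 nudge.py '[[0.002,0,0.0095,0,0,0],[0.002,0,0.0095,0,0,0],[0.002,0,0.0095,0,0,0]]'; python3 -c "
from h import *
delta([.519,-.4115,.0615],[0,0,-1],[.0744,.997,0])"
```

```text
clock: 3.65
tcp_pos: [0.5928, -0.4172, 0.0591]
orientation: [-0.0, 0.037, 0.999, 0.0]
wrist_force: [0.6, -0.1, 0.0]
finger_gap: 0.0002
grip_force: 0.0
delta [0.074, 0.0002, -0.0024] rot [0.0004, -0.0003, -0.0004] rows 1.2 j [-0.72  0.7   0.2   1.06  0.   -0.65] F [ 0.6 -0.1  0. ] t 3.65
```

```bash
python3 nudge.py '[[0.008,0,-0.002,0,0,0],[0.018,0,-0.002,0,0,0],[0.028,0,-0.002,0,0,0],[0.038,0,-0.002,0,0,0],[0.048,0,-0.002,0,0,0],[0.058,0,-0.002,0,0,0],[0.067,0,-0.002,0,0,0],[0.074,0,-0.002,0,0,0]]'; python3 - <<'E'
from h import *
delta([.519,-.4115,.0615],[0,0,-1],[.0744,.997,0])
c=env.read_camera("wrist"); cv2.imwrite("pics/w2.png",c["image"][:,:,::-1])
E
```

```text
clock: 4.65
tcp_pos: [0.5186, -0.4118, 0.0613]
orientation: [0.0, 0.037, 0.999, 0.0]
wrist_force: [1.2, -0.5, 1.2]
finger_gap: -0.0001
grip_force: 0.6
delta [-0.0004, 0.0003, -0.0002] rot [0.0001, 0.0001, -0.0005] rows 0.0 j [-0.79  0.59 -0.01  0.97  0.   -0.72] F [ 1.2 -0.5  1.2] t 4.65
```

View pics/w2.png

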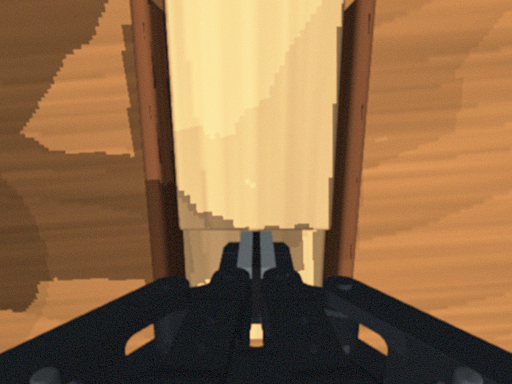

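The board has slid out square. Its far edge is now at row 229 with the fingers behind it, and board 2 is visible below and still in place. I'll measure the edge, then retreat upward.

```bash
python3 - <<'E'
from h import *
c=env.read_camera("wrist")
e=[cast(c,p,.044) for p in ((180,229),(330,229))]; print(e, np.mean(e,0))
m=np.mean(e,0); u=np.array([.9972,-.0744,0]); ctr=m-.075*u; print("board ctr",ctr,"near end",m-.15*u)
g=np.array([.493,-.4095,0])-.104*u; print("grip",g)
delta([g[0],g[1],.15],[0,0,-1],[.0744,.997,0])
E
python3 nudge.py '[[-0.01,0,-0.01,0,0,0],[-0.01,0,-0.06,0,0,0],[-0.01,0,-0.1,0,0,0],[0.04,0,-0.1,0,0,0],[0.1,0,-0.1,0,0,0],[0.13,0,-0.1,0,0,0],[0.13,0,-0.1,0,0,0]]' 0.085; python3 -c "
from h import *
delta([.3895,-.402,.1],[0,0,-1],[.0744,.997,0])"
```

```text
[array([ 0.50334209, -0.44117738,  0.044     ]), array([ 0.50819405, -0.37765709,  0.044     ])] [ 0.50576807 -0.40941724  0.044     ]
board ctr [ 0.43097807 -0.40383724  0.044     ] near end [ 0.35618807 -0.39825724  0.044     ]
grip [ 0.3892912 -0.4017624  0.       ]
delta [0.1293, 0.0002, -0.0888] rot [0.0005, -0.0011, -0.0009] rows 2.5 j [-0.79  0.59 -0.01  0.97 -0.   -0.72] F [-0.8  0.  -0.4] t 4.75
clock: 5.62
tcp_pos: [0.3875, -0.4016, 0.1613]
orientation: [-0.001, 0.039, 0.999, 0.0]
wrist_force: [0.9, 0.4, 0.4]
finger_gap: 0.0849
grip_force: 0.0
delta [-0.0021, -0.0003, 0.0613] rot [0.0009, -0.0011, -0.0026] rows 1.0 j [-0.95  0.33 -0.17  1.08 -0.   -0.87] F [0.9 0.4 0.4] t 5.62
```

```bash
python3 nudge.py '[[-0.002,0,0.05,0,0,0],[-0.002,0,0.1,0,0,0],[-0.002,0,0.111,0,0,0],[-0.002,0,0.111,0,0,0]]'; python3 - <<'E'
from h import *
delta([.3895,-.402,.05],[0,0,-1],[.0744,.997,0])
c=env.read_camera("scene"); w=env.read_camera("wrist")["image"]
p=proj(c,[.39,-.40,.05]).astype(int); I=c["image"]; x,y=p; print(p)
a=cv2.resize(I[max(0,y-50):y+50,max(0,x-40):x+50],(400,400),interpolation=cv2.INTER_CUBIC); b=cv2.resize(w,(400,300)); o=np.zeros((400,800,3),np.uint8);o[:300,:400]=b;o[:,400:400+a.shape[1]]=a;cv2.imwrite("pics/c3.png",o[:,:,::-1])
E
```

```text
clock: 6.12
tcp_pos: [0.392, -0.4022, 0.0501]
orientation: [-0.0, 0.037, 0.999, 0.001]
wrist_force: [-0.6, -0.2, 1.0]
finger_gap: 0.0851
grip_force: 0.0
delta [0.0025, -0.0, 0.0001] rot [0.001, -0.0007, 0.0003] rows 0.0 j [-0.94  0.43 -0.31  0.83  0.   -0.87] F [-0.6 -0.2  1. ] t 6.12
[101 255]
```

View pics/c3.png

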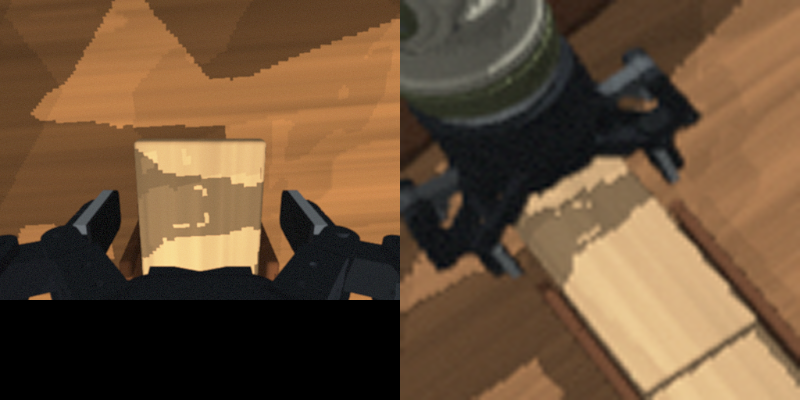

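The wrist view shows the board's overhang, columns 135–265, centred between the open pads, with the fingers in front of the cheeks. I'll close now.

```bash
python3 nudge.py '[[0.0015,0,0,0,0,0],[0.0015,0,0,0,0,0],[0.0015,0,0,0,0,0],[0.0015,0,0,0,0,0]]' 0.055 45;  python3 nudge.py '[[0.0,0,-0.006,0,0,0],[0.0,0,-0.015,0,0,0],[0.02,0,-0.015,0,0,0],[0.02,0,-0.02,0,0,0]]'; python3 - <<'E'
from h import *
c=env.read_camera("wrist"); cv2.imwrite("pics/w4.png",c["image"][:,:,::-1])
E
```

```text
clock: 6.72
tcp_pos: [0.3908, -0.4033, 0.0522]
orientation: [0.001, 0.037, 0.999, -0.001]
wrist_force: [-0.4, 0.1, 5.9]
finger_gap: 0.0645
grip_force: 50.4
clock: 7.22
tcp_pos: [0.3691, -0.4005, 0.0706]
orientation: [-0.0, 0.038, 0.999, 0.0]
wrist_force: [-0.3, -0.2, -0.5]
finger_gap: 0.0647
grip_force: 50.0
```

View pics/w4.png

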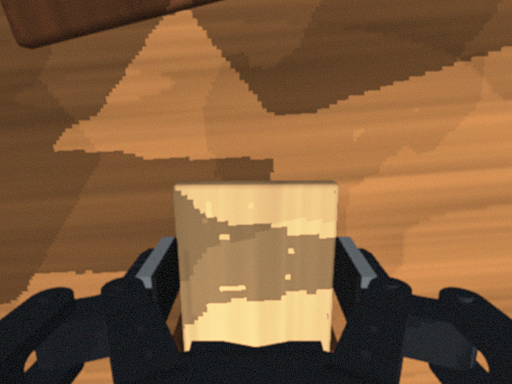

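```bash
python3 nudge.py '[[0.0,0,-0.05,0,0,0],[0.0,0,-0.1,0,0,0],[0,0,-0.16,0,0,0],[0,0.03,-0.2,0,0,0],[0,0.07,-0.23,0,0,0],[-0.02,0.12,-0.23,0,0,0],[-0.02,0.18,-0.23,0,0,0],[-0.02,0.18,-0.23,0,0,0]]'; python3 - <<'E'
from h import *
delta([.476,.375,.30],[0,0,-1],[.0624,.998,0])
E
```

```text
clock: 8.28
tcp_pos: [0.4038, -0.2187, 0.3012]
orientation: [0.0, 0.035, 0.999, 0.0]
wrist_force: [0.2, -0.2, -1.4]
finger_gap: 0.0648
grip_force: 50.7
delta [-0.0311, 0.5973, 0.0019] rot [0.001, 0.0007, -0.0066] rows 9.6 j [-0.67  0.08 -0.13  1.36  0.   -0.6 ] F [ 0.2 -0.2 -1.4] t 8.28
```

```bash
python3 nudge.py '[[-0.004,0.06,0,0,0,0],[-0.008,0.12,0,0,0,0],[-0.012,0.18,0,0,0,0],[-0.016,0.24,0,0,0,0],[-0.02,0.3,0,0,0,0],[-0.023,0.36,0,0,0,0],[-0.026,0.42,0,0,0,0],[-0.028,0.48,0,0,0,0]]'; python3 nudge.py '[[-0.003,0.06,0,0,0,-0.0066],[-0.004,0.11,0,0,0,-0.0066],[-0.004,0.117,0,0,0,-0.0066],[-0.004,0.117,0.06,0,0,-0.0066],[-0.004,0.117,0.12,0,0,-0.0066],[-0.004,0.117,0.16,0,0,-0.0066],[-0.004,0.117,0.18,0,0,-0.0066],[-0.004,0.117,0.18,0,0,-0.0066]]'; python3 - <<'E'
from h import *
delta([.476,.375,.05],[0,0,-1],[.0624,.998,0])
o=np.zeros((400,800,3),np.uint8)
T=env.read_camera("top"); S=env.read_camera("scene")
a=T["image"][140:240,85:185]; x,y=proj(S,[.5,.375,.08]).astype(int); print(x,y)
b=S["image"][max(0,y-50):y+50,x-50:x+50]
for k,i in enumerate((a,b)): o[:,400*k:400*k+400]=cv2.resize(i,(400,400),interpolation=cv2.INTER_CUBIC)
cv2.imwrite("pics/c5.png",o[:,:,::-1])
E
```

```text
clock: 9.28
tcp_pos: [0.468, 0.256, 0.3006]
orientation: [0.001, 0.037, 0.999, 0.0]
wrist_force: [0.6, -0.2, -0.5]
finger_gap: 0.0642
grip_force: 50.7
clock: 10.28
tcp_pos: [0.4792, 0.3686, 0.1186]
orientation: [-0.002, 0.035, 0.999, -0.001]
wrist_force: [0.1, -0.6, 0.4]
finger_gap: 0.0644
grip_force: 50.7
delta [0.0034, 0.0063, 0.0686] rot [-0.0024, -0.0034, -0.007] rows 1.1 j [ 0.52  0.44 -0.1   1.03 -0.    0.59] F [ 0.1 -0.6  0.4] t 10.28
340 108
```

View pics/c5.png

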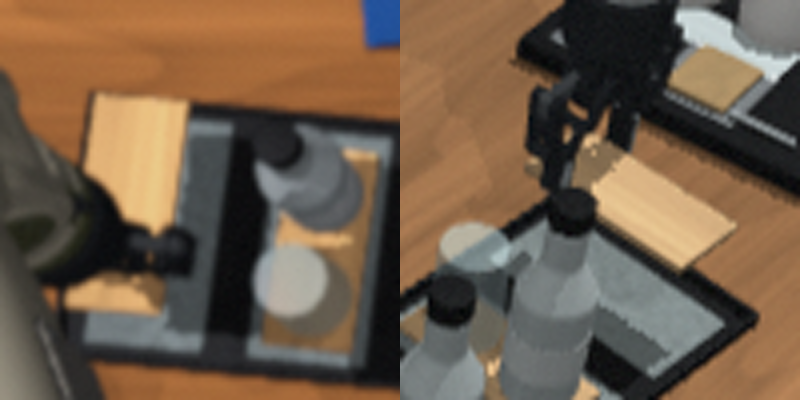

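Top and scene views show the board held level above the bare mat, its far end at about (130,95) in the left crop, and well clear of the neighbouring bottle. I'll lower it now.

```bash
python3 nudge.py '[[0.0034,0.0063,0.03,0,0,-0.003],[0.0034,0.0063,0.06,0,0,-0.003],[0.0034,0.0063,0.08,0,0,-0.003],[0.0034,0.0063,0.085,0,0,-0.003],[0.0034,0.0063,0.085,0,0,-0.003]]'; python3 - <<'E'
from h import *
delta([.476,.375,.0245],[0,0,-1],[.0624,.998,0])
T=env.read_camera("top"); I=T["image"].astype(int)
w=(I[:,:,0]>180)&(I[:,:,2]>75); m=big(w.astype(np.uint8),(95,155,147,235)); P=cv2.approxPolyDP(max(cv2.findContours(m,0,1)[0],key=cv2.contourArea),3,True)[:,0]
for p in P: print(p,cast(T,p,.026).round(4))
E
```

```text
clock: 11.0
tcp_pos: [0.478, 0.3771, 0.0366]
orientation: [0.001, 0.033, 0.999, 0.001]
wrist_force: [-0.0, 0.4, -1.0]
finger_gap: 0.0645
grip_force: 50.7
delta [0.0019, -0.0023, 0.0121] rot [0.0011, 0.0015, -0.003] rows 0.2 j [ 0.54  0.52 -0.2   0.85  0.    0.6 ] F [-0.   0.4 -1. ] t 11.0
[114 171] [0.5927 0.4027 0.026 ]
[112 188] [0.5414 0.4048 0.026 ]
[121 199] [0.5091 0.3761 0.026 ]
[131 201] [0.5036 0.3466 0.026 ]
[135 173] [0.5875 0.3403 0.026 ]
```

```bash
python3 nudge.py '[[0.0,-0.003,0.006,0,0,0],[0.0,-0.003,0.0095,0,0,0],[0,-0.003,0.0105,0,0,0]]'; python3 nudge.py '[[0,0,0.0005,0,0,0],[0,0,0.001,0,0,0]]'
```

```text
clock: 11.42
tcp_pos: [0.4767, 0.3736, 0.0249]
orientation: [-0.0, 0.033, 0.999, -0.0]
wrist_force: [-0.8, -0.8, 5.2]
finger_gap: 0.0645
grip_force: 51.4
clock: 11.68
tcp_pos: [0.4767, 0.3736, 0.0249]
orientation: [0.0, 0.033, 0.999, -0.0]
wrist_force: [-2.8, -2.6, 11.0]
finger_gap: 0.0641
grip_force: 51.9
```

```bash
python3 nudge.py '[[0,0,0,0,0,0],[0,0,0,0,0,0],[0,0,-0.02,0,0,0],[0,0,-0.06,0,0,0],[0,0,-0.12,0,0,0]]' 0.077; python3 - <<'E'
from h import *
u=np.array([-.2845,-.9587,0])
print("state"); delta([.477,.36,.36],[0,0,-1],[.0624,.998,0])
T=env.read_camera("top"); I=T["image"].astype(int)
w=(I[:,:,0]>180)&(I[:,:,2]>75); m=big(w.astype(np.uint8),(95,155,147,235)); P=cv2.approxPolyDP(max(cv2.findContours(m,0,1)[0],key=cv2.contourArea),3,True)[:,0]
for p in P: print(p,cast(T,p,.016).round(4))
E
```

```text
clock: 12.3
tcp_pos: [0.4756, 0.3731, 0.1429]
orientation: [-0.002, 0.033, 0.999, -0.001]
wrist_force: [0.5, 0.3, 0.2]
finger_gap: 0.0772
grip_force: 0.0
state
delta [-0.0014, -0.0135, -0.2171] rot [-0.0024, -0.0037, -0.0028] rows 3.5 j [ 0.53  0.42 -0.07  1.08  0.    0.6 ] F [0.5 0.3 0.2] t 12.3
[117 172] [0.592  0.3966 0.016 ]
[113 192] [0.5313 0.404  0.016 ]
[130 197] [0.5171 0.3529 0.016 ]
[132 208] [0.4845 0.3449 0.016 ]
[137 174] [0.5869 0.3367 0.016 ]
```

```bash
python3 nudge.py '[[0,0,-0.06,0,0,0],[0,0,-0.12,0,0,0],[0,-0.04,-0.16,0,0,0],[0,-0.1,-0.17,0,0,0],[0,-0.16,-0.17,0,0,0],[0,-0.22,-0.17,0,0,0],[0,-0.28,-0.17,0,0,0],[0,-0.34,-0.17,0,0,0]]' 0.085 100; python3 - <<'E'
from h import *
delta([.479,-.233,.139],[.5*.2845,.5*.9587,-.866],[.9587,-.2845,0])
T=env.read_camera("top"); I=T["image"]; cv2.imwrite("pics/t6.png",cv2.resize(I[140:250,85:425],None,fx=2.3,fy=2.3)[:,:,::-1])
E
```

```text
clock: 13.35
tcp_pos: [0.4546, 0.0328, 0.3138]
orientation: [0.001, 0.032, 0.999, -0.0]
wrist_force: [1.6, -0.0, 0.2]
finger_gap: 0.085
grip_force: 0.0
delta [-0.0414, -0.2636, 0.1748] rot [-0.4674, 0.3748, 1.7487] rows 9.8 j [-0.1   0.07 -0.11  1.39  0.   -0.04] F [ 1.6 -0.   0.2] t 13.35
```

View pics/t6.png

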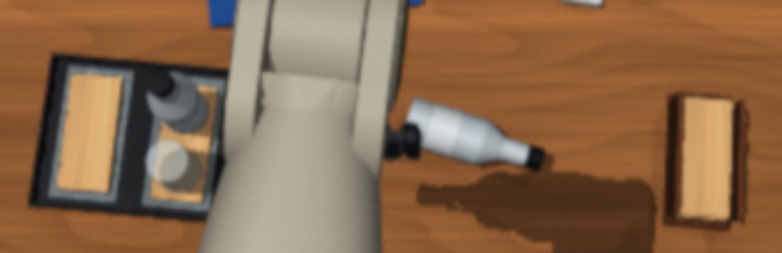

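Board 1 lies centred on the mat at crop (95,132), the caddy stack is in place, and the bottle hasn't moved. Next is the pre-grasp pose.

```bash
python3 nudge.py '[[-0.004,-0.027,0,-0.047,0.0375,0.175],[-0.008,-0.053,0.01,-0.0935,0.075,0.35],[-0.012,-0.08,0.02,-0.14,0.1125,0.525],[-0.016,-0.107,0.03,-0.187,0.15,0.7],[-0.021,-0.133,0.05,-0.234,0.1875,0.875],[-0.025,-0.16,0.07,-0.28,0.225,1.05],[-0.029,-0.187,0.09,-0.327,0.2625,1.225],[-0.033,-0.213,0.12,-0.374,0.3,1.4]]'; python3 -c "
from h import *
delta([.479,-.233,.139],[.5*.2845,.5*.9587,-.866],[.9587,-.2845,0])"
```

```text
clock: 14.4
tcp_pos: [0.4745, -0.1818, 0.1933]
orientation: [-0.13, 0.664, 0.715, 0.175]
wrist_force: [0.3, -0.6, -0.2]
finger_gap: 0.0848
grip_force: 0.0
delta [-0.0695, -0.0027, 0.0275] rot [-0.0909, 0.0749, 0.3428] rows 1.9 j [-0.72  0.38 -0.09  1.37  0.36  0.73] F [ 0.3 -0.6 -0.2] t 14.4
```

```bash
python3 nudge.py '[[-0.035,-0.0015,0.014,-0.045,0.037,0.17],[-0.0695,-0.0027,0.0275,-0.091,0.075,0.343],[-0.0695,-0.0027,0.0275,-0.091,0.075,0.343],[-0.0695,-0.0027,0.0275,-0.091,0.075,0.343]]'; python3 -c "
from h import *
delta([.4964,-.1757,.0345],[.5*.2845,.5*.9587,-.866],[.9587,-.2845,0])
c=env.read_camera('wrist'); cv2.imwrite('pics/w7.png',c['image'][:,:,::-1])"
```

```text
clock: 14.9
tcp_pos: [0.4786, -0.2312, 0.1398]
orientation: [-0.156, 0.772, 0.58, 0.207]
wrist_force: [0.3, 1.0, 1.0]
finger_gap: 0.0848
grip_force: 0.0
delta [-0.0022, 0.0017, 0.1204] rot [-0.0037, 0.0001, 0.0061] rows 1.9 j [-0.83  0.47 -0.12  1.28  0.44  0.95] F [0.3 1.  1. ] t 14.9
```

View pics/w7.png

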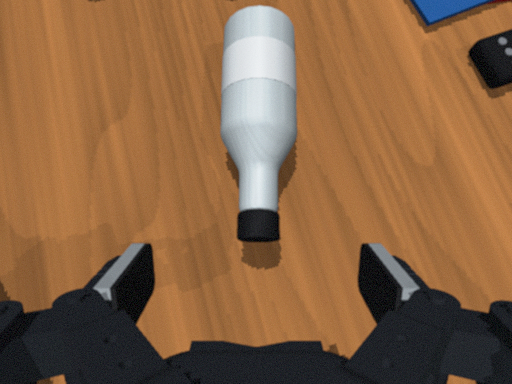

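The wrist view shows the bottle axis vertical at column 259, midway between the pads at about column 257, with the neck at (259,187). I'll approach and close.

```bash
python3 nudge.py '[[-0.001,0.001,0.04,0,0,0],[-0.002,0.0015,0.08,0,0,0],[-0.002,0.0015,0.11,0,0,0],[-0.002,0.0015,0.12,0,0,0],[-0.002,0.0015,0.12,0,0,0]]'; python3 - <<'E'
from h import *
delta([.4964,-.1757,.0345],[.5*.2845,.5*.9587,-.866],[.9587,-.2845,0])
E
python3 nudge.py '[[0,0,0,0,0,0],[0,0,0,0,0,0],[0,0,0,0,0,0],[0,0,0,0,0,0],[0,0,0,0,0,0]]' 0.015 100
```

```text
clock: 15.58
tcp_pos: [0.4966, -0.1754, 0.0354]
orientation: [-0.155, 0.772, 0.581, 0.207]
wrist_force: [0.2, -0.2, -0.2]
finger_gap: 0.0847
grip_force: 0.0
delta [-0.0008, -0.0001, 0.0006] rot [-0.0036, 0.0006, 0.0069] rows 0.0 j [-0.74  0.54 -0.3   0.99  0.46  1.05] F [ 0.2 -0.2 -0.2] t 15.57
clock: 16.2
tcp_pos: [0.4964, -0.1766, 0.0351]
orientation: [-0.155, 0.773, 0.58, 0.207]
wrist_force: [-1.8, -2.7, 4.9]
finger_gap: 0.0269
grip_force: 97.2
```

```bash
python3 - <<'E'
from h import *
v=[.9587,-.2845,0];a=[.5*.2845,.5*.9587,-.866]
delta([.4964,-.1757,.335],a,v)
E
```

```text
delta [0.1505, -0.0001, -0.2594] rot [-0.0023, 0.0009, 0.0048] rows 4.8 j [-0.74  0.54 -0.3   0.98  0.46  1.05] F [-1.8 -2.7  4.9] t 16.2
```

```bash
python3 nudge.py '[[0.006,0,-0.01,0,0,0],[0.02,0,-0.035,0,0,0],[0.045,0,-0.078,0,0,0],[0.075,0,-0.13,0,0,0],[0.1,0,-0.173,0,0,0],[0.125,0,-0.2165,0,0,0],[0.15,0,-0.26,0,0,0],[0.15,0,-0.26,0,0,0]]'; python3 - <<'E'
from h import *
# stage 1: yaw so cap points radially (angle phi)
phi=np.deg2rad(0); h=np.array([np.cos(phi),np.sin(phi),0]); 
delta([.48,-.0,.34],-.5*h+[0,0,-.866],[-h[1],h[0],0])
# alternative: straight to upright, tool pointing along h
delta([.48,-.0,.34],.866*h+[0,0,-.5],[-h[1],h[0],0])
c=env.read_camera('wrist'); cv2.imwrite('pics/w8.png',c['image'][:,:,::-1])
I=c['image'].astype(int); m=big((I[:,:,2]>I[:,:,0]-8).astype(np.uint8),(200,0,320,200)); ys,xs=np.nonzero(m)
print([(r,xs[ys==r].min(),xs[ys==r].max()) for r in (20,60,100,150,180)])
E
```

```text
clock: 17.2
tcp_pos: [0.4971, -0.1763, 0.3388]
orientation: [-0.152, 0.772, 0.581, 0.207]
wrist_force: [0.7, 0.1, -2.7]
finger_gap: 0.0266
grip_force: 98.6
delta [0.1436, -0.0655, 0.0805] rot [0.9275, 0.0074, -1.6043] rows 9.9 j [-0.74  0.33  0.17  1.66  0.46  1.05] F [ 0.7  0.1 -2.7] t 17.2
delta [0.1436, -0.0655, 0.0805] rot [-0.516, -1.0554, -1.9299] rows 12.0 j [-0.74  0.33  0.17  1.66  0.46  1.05] F [ 0.7  0.1 -2.7] t 17.2
[(20, np.int64(200), np.int64(319)), (60, np.int64(200), np.int64(319)), (100, np.int64(200), np.int64(319)), (150, np.int64(200), np.int64(319)), (180, np.int64(201), np.int64(311))]
```

```bash
python3 nudge.py '[[0.015,-0.005,0,-0.043,-0.088,-0.16],[0.03,-0.01,0.01,-0.086,-0.176,-0.32],[0.045,-0.015,0.02,-0.129,-0.264,-0.48],[0.06,-0.02,0.03,-0.172,-0.352,-0.64],[0.07,-0.03,0.04,-0.215,-0.44,-0.8],[0.08,-0.035,0.05,-0.258,-0.528,-0.965],[0.09,-0.04,0.05,-0.301,-0.616,-1.125],[0.1,-0.045,0.05,-0.344,-0.704,-1.285]]'; python3 - <<'E'
from h import *
h=np.array([1.,0,0])
delta([.48,-.0,.40],.866*h+[0,0,-.5],[-h[1],h[0],0])
E
```

```text
clock: 18.25
tcp_pos: [0.4827, -0.0549, 0.3386]
orientation: [0.311, 0.315, 0.892, 0.085]
wrist_force: [0.3, 0.4, -1.9]
finger_gap: 0.0264
grip_force: 98.6
delta [0.0047, 0.0632, -0.0527] rot [-0.1717, -0.362, -0.6474] rows 4.0 j [-0.39 -0.37 -0.61  0.7   0.19  0.35] F [ 0.3  0.4 -1.9] t 18.25
```

```bash
python3 nudge.py '[[0.001,0.01,-0.013,-0.043,-0.09,-0.16],[0.002,0.025,-0.026,-0.086,-0.18,-0.32],[0.003,0.04,-0.04,-0.129,-0.27,-0.48],[0.0047,0.05,-0.0527,-0.172,-0.362,-0.647],[0.0047,0.05,-0.0527,-0.172,-0.362,-0.647],[0.0047,0.05,-0.0527,-0.172,-0.362,-0.647]]'; python3 - <<'E'
from h import *
phi=.59; h=np.array([np.cos(phi),np.sin(phi),0]); 
delta([.5568,.370,.40],.866*h+[0,0,-.5],[-h[1],h[0],0])
S=env.read_camera('scene'); T=env.read_camera('top'); o=np.zeros((384,800,3),np.uint8)
o[:,:400]=S["image"][:,60:460]; o[:,400:]=T["image"][:,60:460]; cv2.imwrite('pics/c9.png',o[:,:,::-1])
E
```

```text
clock: 19.0
tcp_pos: [0.4744, -0.012, 0.3963]
orientation: [0.499, 0.004, 0.867, 0.001]
wrist_force: [-0.2, -0.2, -1.9]
finger_gap: 0.0264
grip_force: 98.8
delta [-0.0414, 0.3825, 0.0682] rot [-0.5139, -0.0006, -0.3037] rows 6.3 j [-0.4  -0.64 -0.87  0.33  0.34 -0.2 ] F [-0.2 -0.2 -1.9] t 19.0
```

View pics/c9.png

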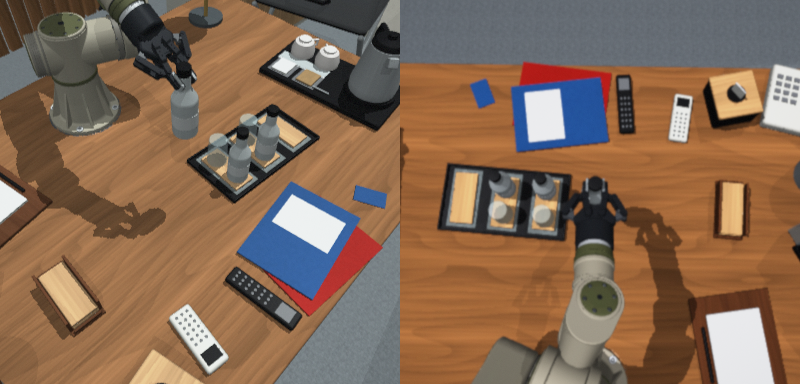

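The views show the bottle hanging upright below the gripper, at about (185,110) in the scene half, and clear of the settings. I've now used more picture views than allowed, so from here I'll measure only with numbers.

```bash
python3 - <<'E'
from h import *
S=env.read_camera('scene'); s=env.get_state(); q=s["orientation"]; a=Ro.from_quat([q[1],q[2],q[3],q[0]]).apply([0,0,1]); print("a",a.round(3))
I=S["image"].astype(int); g=s["tcp_pos"]+.003*a
top=proj(S,g); bot=proj(S,g-[0,0,.145]); print(top,bot)
m=(I[:,:,2]>I[:,:,0]-8).astype(np.uint8)
r0,r1=int(top[1])+15,int(bot[1])+25
m=big(m,(int(bot[0])-25,r0,int(bot[0])+25,r1)); ys,xs=np.nonzero(m)
L=[];
for r in range(ys.min(),ys.max()+1): x=xs[ys==r]; L.append((r,x.min(),x.max())); 
L=np.array(L); print(L[::4].tolist())
E
```

```text
a [ 0.866 -0.003 -0.5  ]
[242.27371649  77.31742257] [243.65570001 129.22540707]
[[92, 233, 255], [96, 231, 257], [100, 231, 258], [104, 231, 257], [108, 232, 258], [112, 232, 258], [116, 232, 258], [120, 232, 257], [124, 232, 257], [128, 233, 257], [132, 233, 256], [136, 237, 252]]
```

```bash
python3 nudge.py '[[-0.005,0.045,0.008,-0.064,0,-0.038],[-0.01,0.09,0.017,-0.128,0,-0.076],[-0.016,0.14,0.025,-0.193,0,-0.114],[-0.021,0.19,0.034,-0.257,0,-0.152],[-0.026,0.24,0.043,-0.321,0,-0.19],[-0.03,0.29,0.051,-0.385,0,-0.228],[-0.036,0.335,0.06,-0.45,0,-0.266],[-0.041,0.38,0.066,-0.514,0,-0.304]]'; python3 - <<'E'
from h import *
phi=.59; h=np.array([np.cos(phi),np.sin(phi),0]); 
delta([.5527,.3672,.25],.866*h+[0,0,-.5],[-h[1],h[0],0])
E
```

```text
clock: 20.15
tcp_pos: [0.555, 0.3699, 0.4009]
orientation: [0.478, -0.255, 0.828, 0.145]
wrist_force: [0.8, 0.5, -1.0]
finger_gap: 0.0265
grip_force: 99.1
delta [0.1323, -0.0004, 0.0726] rot [0.0022, -0.0011, 0.0057] rows 2.4 j [ 0.4  -0.18 -0.64  0.07  0.17 -0.1 ] F [ 0.8  0.5 -1. ] t 20.15
```

```bash
python3 nudge.py '[[0.03,0,0.016,0,0,0],[0.065,0,0.035,0,0,0],[0.1,0,0.055,0,0,0],[0.13,0,0.072,0,0,0.004],[0.1323,0,0.0726,0,0,0.004],[0.1323,0,0.0726,0,0,0.004]]'; python3 - <<'E'
from h import *
phi=.59; h=np.array([np.cos(phi),np.sin(phi),0]); 
delta([.5527,.3672,.172],.866*h+[0,0,-.5],[-h[1],h[0],0])
E
```

```text
clock: 20.9
tcp_pos: [0.5531, 0.3659, 0.252]
orientation: [0.479, -0.252, 0.828, 0.145]
wrist_force: [0.2, -0.3, -0.9]
finger_gap: 0.0264
grip_force: 99.2
delta [0.0691, 0.0014, 0.0402] rot [-0.0003, 0.0017, 0.0012] rows 1.3 j [ 0.39 -0.   -0.91 -0.38  0.17 -0.1 ] F [ 0.2 -0.3 -0.9] t 20.9
```

```bash
python3 nudge.py '[[0.017,0.001,0.01,0,0,0],[0.035,0.0014,0.02,0,0,0],[0.035,0.0014,0.02,0,0,0]]'; python3 - <<'E'
from h import *
phi=.59; h=np.array([np.cos(phi),np.sin(phi),0]); 
delta([.5527,.3672,.172],.866*h+[0,0,-.5],[-h[1],h[0],0])
T=env.read_camera('top');s=env.get_state();print(s["tcp_pos"],s["joint_pos"].round(3))
E
```

```text
clock: 21.28
tcp_pos: [0.5516, 0.3667, 0.2111]
orientation: [0.479, -0.252, 0.828, 0.145]
wrist_force: [-0.2, -0.0, -2.3]
finger_gap: 0.0263
grip_force: 99.3
delta [0.0332, -0.0001, 0.0206] rot [-0.0002, 0.0007, 0.001] rows 0.6 j [ 0.39  0.08 -0.97 -0.52  0.17 -0.1 ] F [-0.2 -0.  -2.3] t 21.27
[0.55211968 0.36689624 0.21237463] [ 0.394  0.08  -0.972 -0.523  0.169 -0.1  ]
```

Joint 3 is getting close to its limit, so I'll swing the tool about the bottle axis to point along +x. That moves the wrist away from the base.

```bash
python3 - <<'E'
from h import *
phi=.05; h=np.array([np.cos(phi),np.sin(phi),0]); 
delta([.5518,.3698,.212],.866*h+[0,0,-.5],[-h[1],h[0],0])
E
```

```text
delta [-0.0004, 0.0026, 0.0014] rot [0.4677, 0.003, 0.2708] rows 2.9 j [ 0.39  0.08 -0.97 -0.52  0.17 -0.1 ] F [-0.  -0.5 -1.9] t 21.32
```

```bash
python3 nudge.py '[[0,0.001,0,0.08,0,0.046],[0,0.001,0.001,0.18,0,0.104],[0,0.002,0.001,0.28,0,0.162],[0,0.0026,0.001,0.38,0,0.22],[0,0.0026,0.001,0.468,0.003,0.271],[0,0.0026,0.001,0.468,0.003,0.271]]'; python3 - <<'E'
from h import *
phi=.05; h=np.array([np.cos(phi),np.sin(phi),0]); 
delta([.5518,.3698,.172],.866*h+[0,0,-.5],[-h[1],h[0],0])
E
```

```text
clock: 22.08
tcp_pos: [0.5516, 0.372, 0.2138]
orientation: [0.501, -0.022, 0.865, 0.014]
wrist_force: [-0.6, 0.4, -1.5]
finger_gap: 0.0266
grip_force: 99.5
delta [0.0363, -0.0023, 0.0209] rot [0.004, 0.0025, -0.0007] rows 0.7 j [ 0.69  0.16 -0.83 -0.37 -0.54  0.35] F [-0.6  0.4 -1.5] t 22.07
```

```bash
python3 nudge.py '[[0.012,-0.001,0.007,0,0,0],[0.024,-0.002,0.014,0,0,0],[0.032,-0.002,0.0185,0,0,0],[0.032,-0.002,0.0185,0,0,0],[0.032,-0.002,0.0185,0,0,0]]'; python3 - <<'E'
from h import *
phi=.05; h=np.array([np.cos(phi),np.sin(phi),0]); 
delta([.5518,.3698,.165],.866*h+[0,0,-.5],[-h[1],h[0],0])
E
```

```text
clock: 22.7
tcp_pos: [0.5511, 0.3673, 0.1742]
orientation: [0.5, -0.021, 0.866, 0.012]
wrist_force: [0.2, -0.4, -1.4]
finger_gap: 0.0267
grip_force: 99.5
delta [0.0075, 0.0025, 0.0053] rot [-0.0002, -0.0006, -0.0002] rows 0.2 j [ 0.68  0.23 -0.88 -0.49 -0.54  0.35] F [ 0.2 -0.4 -1.4] t 22.7
```

```bash
python3 nudge.py '[[0.001,0.0005,0.0006,0,0,0],[0.002,0.001,0.0012,0,0,0],[0.003,0.0015,0.0018,0,0,0],[0.004,0.002,0.0024,0,0,0]]';python3 nudge.py '[[0.001,0,0.0006,0,0,0],[0.002,0,0.0012,0,0,0],[0.002,0,0.0012,0,0,0]]'
```

```text
clock: 23.2
tcp_pos: [0.5505, 0.3692, 0.1686]
orientation: [0.499, -0.022, 0.866, 0.012]
wrist_force: [-0.3, 0.9, -2.3]
finger_gap: 0.0266
grip_force: 99.5
clock: 23.58
tcp_pos: [0.5506, 0.3691, 0.1661]
orientation: [0.499, -0.022, 0.866, 0.012]
wrist_force: [0.0, -0.1, -2.3]
finger_gap: 0.0267
grip_force: 99.5
```

```bash
python3 nudge.py '[[0.001,0,0.0006,0,0,0],[0.001,0,0.0006,0,0,0]]';python3 nudge.py '[[0.001,0,0.0006,0,0,0],[0.001,0,0.0006,0,0,0]]';python3 nudge.py '[[0.001,0,0.0006,0,0,0],[0.001,0,0.0006,0,0,0]]'
```

```text
clock: 23.82
tcp_pos: [0.5506, 0.3691, 0.165]
orientation: [0.499, -0.022, 0.866, 0.012]
wrist_force: [-0.1, -0.3, -2.3]
finger_gap: 0.0267
grip_force: 99.5
clock: 24.08
tcp_pos: [0.5507, 0.3691, 0.1639]
orientation: [0.499, -0.022, 0.866, 0.012]
wrist_force: [0.7, -0.4, -2.1]
finger_gap: 0.0261
grip_force: 99.6
clock: 24.32
tcp_pos: [0.5512, 0.3693, 0.1639]
orientation: [0.5, -0.021, 0.866, 0.012]
wrist_force: [-1.1, -1.0, 3.7]
finger_gap: 0.0266
grip_force: 99.5
```

```bash
python3 nudge.py '[[0,0,0,0,0,0],[0,0,0,0,0,0],[0,0,0,0,0,0]]' 0.015 20; python3 nudge.py '[[0,0,0,0,0,0],[0,0,0,0,0,0],[0,0,0,0,0,0]]' 0.05 20; python3 - <<'E'
from h import *
phi=.05; h=np.array([np.cos(phi),np.sin(phi),0]); 
delta([.5518,.3698,.164],.866*h+[0,0,-.5],[-h[1],h[0],0])
S=env.read_camera('scene')
I=S["image"].astype(int); b=np.array([.5568,.370,.016])
for z in (.178,.145,.02,0): print(proj(S,b+[0,0,z]).round(1))
m=I.max(2)<60  # black cap
y0,x0=proj(S,b+[0,0,.168])[::-1].astype(int)
mm=big(m.astype(np.uint8),(x0-9,y0-9,x0+10,y0+10)); ys,xs=np.nonzero(mm); print("cap",x0,y0,xs.mean(),ys.mean(),xs.min(),xs.max(),ys.min(),ys.max())
E
```

```text
clock: 24.7
tcp_pos: [0.5512, 0.3693, 0.1639]
orientation: [0.5, -0.021, 0.866, 0.012]
wrist_force: [-1.3, -2.0, 5.6]
finger_gap: 0.0266
grip_force: 99.5
clock: 25.08
tcp_pos: [0.5505, 0.3691, 0.1623]
orientation: [0.499, -0.022, 0.866, 0.012]
wrist_force: [-0.1, -0.1, 0.0]
finger_gap: 0.0498
grip_force: 0.0
delta [-0.0021, 0.0006, 0.0003] rot [-0.0006, -0.0024, 0.0007] rows 0.0 j [ 0.69  0.26 -0.89 -0.52 -0.54  0.35] F [-0.1 -0.1  0. ] t 25.07
[363.2  88. ]
[360.7  97.4]
[352.1 129.5]
[350.9 134.2]
cap 362 90 361.39150943396226 89.00943396226415 353 371 81 98
```

```bash
python3 nudge.py '[[0,0,-0.015,0,0,0],[0,0,-0.035,0,0,0],[0,0,-0.055,0,0,0],[0,0,-0.07,0,0,0],[-0.05,0,-0.1,0,0,0],[-0.1,0,-0.13,0,0,0],[-0.15,0,-0.16,0,0,0],[-0.2,0,-0.19,0,0,0]]' ; python3 nudge.py '[[-0.04,-0.04,-0.03,0,0,0],[-0.08,-0.08,-0.05,0,0,0],[-0.08,-0.08,-0.05,0,0,0]]'; python3 - <<'E'
from h import *
S=env.read_camera('scene');T=env.read_camera('top'); print(env.get_state()["joint_pos"].round(2))
b=np.array([.5568,.370,.016]); P={}
for n,c in (("S",S),("T",T)):
    I=c["image"].astype(int); x0,y0=proj(c,b+[0,0,.178]).astype(int)
    m=(I.max(2)<60).astype(np.uint8); k=big(m,(x0-9,y0-7,x0+10,y0+9)); ys,xs=np.nonzero(k); print(n,(x0,y0),xs.min(),xs.max(),ys.min(),ys.max()); P[n]=(xs.mean(),ys.mean())
print("cap mid ~ (expect .557 .370 .184)",tri([S,T],[P["S"],P["T"]]).round(4))
# body silhouette in both views: bluish-grey column midlines
for n,c in (("S",S),("T",T)):
    I=c["image"].astype(int); v=((I[:,:,2]>I[:,:,0]-8)&(I.sum(2)>200)).astype(np.uint8)
    for z in (.03,.06,.09):
        p=proj(c,b+[0,0,z]); r=int(round(p[1])); xs=np.nonzero(v[r,int(p[0])-25:int(p[0])+26])[0]+int(p[0])-25; print(n,z,p.round(1),xs.min(),xs.max(),xs.mean().round(1))
E
```

```text
clock: 26.12
tcp_pos: [0.4855, 0.3656, 0.4336]
orientation: [0.499, -0.022, 0.866, 0.012]
wrist_force: [0.1, 0.8, -0.5]
finger_gap: 0.0504
grip_force: 0.0
clock: 26.5
tcp_pos: [0.4873, 0.2841, 0.5335]
orientation: [0.504, -0.019, 0.864, 0.014]
wrist_force: [0.0, 0.2, -0.6]
finger_gap: 0.0498
grip_force: 0.0
[ 0.62 -0.33 -0.41  0.52 -0.49  0.31]
S (np.int64(363), np.int64(88)) 354 372 81 96
T (np.int64(106), np.int64(169)) 100 115 162 177
cap mid ~ (expect .557 .370 .184) [0.556  0.3664 0.1878]
S 0.03 [352.8 127.1] 327 363 345.9
S 0.06 [354.7 119.8] 329 364 348.5
S 0.09 [356.8 112.2] 347 367 357.0
T 0.03 [122.4 181.6] 113 140 128.0
T 0.06 [119.5 179.4] 124 140 130.8
T 0.09 [116.5 177.1] 123 141 130.2
```

```bash
python3 nudge.py '[[0,0,0,0,0,0],[0,0,0,0,0,0],[0,0,0,0,0,0],[0,0,0,0,0,0]]' | head -1; python3 - <<'E'
from h import *
T=env.read_camera("top"); I=T["image"].astype(int)
w=((I[:,:,0]>150)&(I[:,:,0]-I[:,:,2]>60)&(I[:,:,2]>75)).astype(np.uint8)
for roi,z in (((104,160,147,228),.016),((370,175,415,245),.035)):
    P=cv2.approxPolyDP(max(cv2.findContours(big(w,roi),0,1)[0],key=cv2.contourArea),3,True)[:,0]
    print([(p.tolist(),cast(T,p,z)[:2].round(3).tolist()) for p in P])
E
```

```text
clock: 27.1
[([134, 195], [0.523, 0.342]), ([126, 195], [0.523, 0.365]), ([124, 204], [0.496, 0.369]), ([112, 203], [0.498, 0.405]), ([110, 221], [0.445, 0.406]), ([131, 222], [0.443, 0.345])]
[([384, 182], [0.57, -0.392]), ([381, 232], [0.423, -0.377]), ([399, 235], [0.415, -0.429]), ([403, 185], [0.562, -0.447])]
```

```bash
python3 -c "
from workcell import env
print(env.hand_in())"
```

```text
the job is handed in; nothing more can be done
None
```

The job is handed in (the hand-in returned no verdict): board 1 measures about 2 mm off centre on the bare mat and square, the bottle stands upright on its far half about 40 mm out, boards 2–4 are still in the caddy and the finished settings were not touched, but I viewed 12 pictures, over the limit of 10.

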